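# Wind the pipe length stop to its marker with the star wheel

## Robot

A 6-joint arm with a two-finger parallel gripper is mounted at the origin on the work surface. World frame = base frame: x ahead of the robot, y to its left, z up, the work surface at z = 0. Lengths are in m, angles in rad, forces in N, time in s.
With the tool pointing down it reaches from about 0.3 to 0.875 m from the base axis. Payload 6.4 kg.
Tool frame: the origin (TCP) lies at the very end of the fingers, on their centre line; the grasp point (between the pads) lies 19 mm behind it; z points along the fingers, y is the line along which they close (so a half turn about z gives the same grasp; the last joint's range is limited). The gripper opens to 85 mm and grips with 20 to 120 N. Pads are 22 mm wide; open, the fingers measure 114 mm over their backs; the gripper's body (76 mm by 85 mm) begins 54 mm behind the grasp point. The pads swing forward as they close: fully open they stand 13 mm farther back than shut.
Start: joints at [1.139, 0.181, 1.607, -0, 1.354, -0.206], TCP at [0.129, 0.56, 0.231] pointing down, gripper open.
Joint ranges: [-2.99, 2.99], [-0.89, 2.07], [0.3, 2.58], [-1.14, 4.28], [0, 2.63], [-3.12, 3.12]. Speed limits (rad/s): [2.57, 2.57, 3.01, 3.14, 3.14, 3.14].

## Interface

Orientations are given as a unit quaternion [w, x, y, z].
In Python, from bench import telemetry, camera, ctrl, spotter gives the robot as it stands.
- The arm moves only by the tool send_rows, never from a script. Its argument "series" is a list of rows, each a list of 3 entries, a list of its own where there are three numbers: the turn, a rotation vector about the world's x, y, z in degrees, then the shift along the world's x, y, z in mm, then the closure, from -1 (fully open) to 1 (shut), so that 0 is half open. In form: [[[rx, ry, rz], [dx, dy, dz], gripper], ...]. A call has 1 to 10 rows; each row is the pose to reach, as a shift and turn from the pose commanded when the call began; what a row does not reach only later rows make up. A row lasts 1/8 s, in which the tool goes at most 62.5 mm and 10.7 degrees, less where a joint would pass 70% of its speed; a pose out of reach is approached as far as the arm can. A call with a gripper value outside its range is refused whole. The fingers move at their own pace and stop on an object; the grip force is fixed at half the most. Time passes only in rows, so rows that repeat a pose let the fingers close. It gives the time, the measured TCP pose, the force, the opening and the grip force at its end, in the units of the state.
- telemetry.get_obs(): the state, without advancing time (a new reading comes with each control period).
- camera(name): name is "scene" or "top" or "wrist"; returns a dict with "pixels" (400x640x3 uint8, red, green, blue), "camera_matrix" (3x3 intrinsics, pixels), "xyz" and "orientation" of the camera in the world. Camera axes: x right, y up, looking along -z (the intrinsics and any distortion apply to the point x, -y, -z); pixel columns grow to the right and rows downward; lengths in m; the calibration is good to about 2 mm. A picture is of the moment at which its call begins. There is no depth.
- ctrl.hand_in(): hands the job in; it is judged then, once.
Trained networks look in the newest picture that a camera, given by its name, has taken for a name from the list of things; names that differ only in an ending like _2 or _b are one class to them, and where a whole thing is asked for, a point or a joint stands for the part that bears it (a point fixed in the world has none). Each returns a list of dicts, best first, with "conf" (0 to 1); they miss things now and then, are a little off and sometimes report something else, mostly with a low value. They report only what shows in the picture. A call takes as long as a camera call.
- spotter.boxes_of(thing, camera): "xyz" ([x, y, z] in m, in world coordinates, good to about 4 mm: the middle of the surface that is visible of it).
- spotter.landmark_of(thing, camera): "xyz" ([x, y, z] in m, in world coordinates, good to about 4 mm: a listed point, or the origin of a listed thing).
The state is a dict: "time_s": time; "q": joint angles; "dq": joint speeds; "joint_efforts": joint torques, N m; "eef_pos": TCP position; "eef_rot": TCP orientation; "wrist_force": force on the tool from outside, world axes, zero at the start; "torque": the same for the moment, N m; "opening": opening from 0.0 (shut) to 1.0 (fully open); "grasp_force": force on a finger pad.
Only numpy, scipy, OpenCV 4.12 (cv2) and the standard library are available. Lean on these libraries where they do the work, as an engineer would, in place of code of your own. Each camera call takes 0.05 s, during which the arm holds its last target. There are 200 camera calls.

## Task

Reset the pipe length stop for the next cut: wind the star wheel round by its spokes until the red pointer of the stop carriage stands over the yellow marker on the scale, and leave everything at rest. The drive has slack, so the wheel turns freely for a bit before the carriage starts to move. Move the carriage only through the wheel, never by touching it, and leave the things lying on the bench where they are.

Things in the scene. Friction and masses are not known exactly. Their poses are not given: they have to be found in the camera images.
- rig: The fixed pipe length stop, turned somewhat: a blue foot with a blue gear post (70 x 70 mm, 85 mm high) and, 185 mm along its +x (away from the robot), a grey rail bed 90 mm wide, 460 mm long along its y, 40 mm high, with an aluminium scale. Origin on the bench under the star wheel's vertical axis; z up. Outside the post nothing stands under the open spokes above 35 mm.
- guard (a point): Centre of the top of the green sheet-metal spark guard that covers the far part of the wheel: a fixed level plate, from x = 55 to 130 mm and y = -115 to 115 mm in the rig's frame, underside 144 mm and top 148 mm above the bench. The rest of the wheel is open from above.
- star: The star wheel: dark hub (26 mm radius, 26 mm high) and five level steel spokes, 12 mm thick, 72 degrees apart, each ending in a black 24 mm ball centred 100 mm from the axis. Origin on the vertical axis at the mid-height of the spokes, 119 mm above the bench; its +x lies along a spoke, z up. Turns both ways, about 0.4 N m (5 N on a spoke 80 mm out), and stays where it is left.
- pinion: The short steel shaft under the star wheel's hub, on the same axis, that drives the carriage: each radian moves it 12 mm, anticlockwise from above to the rig's +y, clockwise to -y. The wheel turns on it with slack: freely through 0.6 rad in all, then it takes the shaft along. Where in the slack the wheel starts is unknown. Origin 91 mm above the bench.
- carriage: The red stop carriage, a block 50 x 55 x 30 mm with an upright steel stop plate and a small black lock knob, sliding along the rail (rig's y) up to 95 mm each way from its start at mid-rail. Its origin is at the centre of its underside, 50 mm above the bench. Do not touch it.
- pointer (a point): Tip of the red pointer, 4 mm wide, that sticks out from the carriage over the scale, on the side away from the star wheel; it points along the rig's +x.
- yellow_marker: The yellow marker clip fixed on the scale, the wanted setting: 34 mm long across the rail (its x), 12 mm wide along the rail (its y, parallel to the rig's y), 3 mm high with a small upright tab at its outer end. Origin at the centre of its underside. 40 to 70 mm to either side of the pointer's start.
- blue_marker: A blue marker clip of the same size on the other side of the scale, for another job: to be ignored.
- offcut: Bystander: a short steel pipe offcut standing upright, 76 mm diameter, 75 mm high; origin at the centre of its underside.
- tape: Bystander: a yellow and black tape measure, 62 x 36 x 58 mm; origin at the centre of its underside.
- hammer: Bystander: a hammer lying on the bench; origin under its middle.

How it is judged:
On the way:
1. the slack is taken up and the wheel has moved the carriage at least 10 mm (distance of pointer from where it was at the start of the episode above 0.01 m), for 0.1 s.
At the end, for the whole second after the job is handed in: The pointer tip stands over the yellow marker: within 6 mm of its centre line along the rail, with the carriage (under 5 mm/s) and the star wheel (under 0.1 rad/s) at rest (y of pointer in the frame of yellow_marker between -0.006 and 0.006 m and linear speed of carriage below 0.005 m/s and angular speed of star below 0.1 rad/s); the robot touches nothing.
It fails at once if the robot touches the carriage (contact force between any of the fingers, the arm and carriage above 1 N).
It fails at once if a bystander is moved by more than 30 mm (distance of any of offcut, tape, hammer from where it was at the start of the episode above 0.03 m).
It also fails if it takes over 61 s, if anything falls off the work surface, if the arm or the gripper's body presses on something with over 40 N, if the wrist force passes 120 N, or if a joint passes its speed limit or range.

## Working session

There is one attempt and no reset: what is moved stays moved. The work goes in short steps, Python scripts to look and compute and a tool call to move; the robot and the scene stay as the last step left them, time stands still between calls to the robot, and variables do not carry over. Pictures are saved under pics/ and viewed, at most 10 in all, crops included, and the job is handed in when it is done.

Besides the shell and the picture viewer there is one more tool, called after ">>>" as a command line: name --argument value ..., lists and objects as JSON in quotes. send_rows: Moves the arm, as the interface text tells. Its arguments: {"type":"object","properties":{"series":{"type":"array","items":{"type":"array"}}},"required":["series"]}

```bash
mkdir -p pics; cat > h.py <<'E'
import numpy as np, cv2
from bench import telemetry, camera, ctrl, spotter
def lm(names,cams=("scene","top")):
    for c in cams:
        camera(c)
        for n in names:
            try:
                r=spotter.landmark_of(n,c)
                print(c,n,[(np.round(d["xyz"],4).tolist(),round(d["conf"],2)) for d in r[:2]])
            except Exception as e: print(c,n,e)
E
python3 - <<'E'
from h import *
for c in("scene","top"):
    p=camera(c); cv2.imwrite(f"pics/{c}0.png",p["pixels"][:,:,::-1]); print(c,np.round(p["xyz"],3),np.round(p["orientation"],3),p["camera_matrix"])
lm(["rig","guard","star","pinion","carriage","pointer","yellow_marker","blue_marker","offcut","tape","hammer"])
o=telemetry.get_obs();print(o["time_s"],o["eef_pos"],o["eef_rot"],o["opening"])
E
```

```text
scene [1.015 0.327 1.024] [0.402 0.113 0.238 0.877] [[433.72955576   0.         323.64280545]
 [  0.         433.72955576 200.54007103]
 [  0.           0.           1.        ]]
top [ 0.443 -0.052  1.236] [-0.7   -0.068  0.047  0.709] [[431.08390624   0.         324.16939158]
 [  0.         431.08390624 209.62435116]
 [  0.           0.           1.        ]]
scene rig [([0.506, -0.0526, -0.0029], 0.88)]
scene guard [([0.6005, -0.075, 0.1497], 0.93)]
scene star [([0.5104, -0.0534, 0.125], 0.98)]
scene pinion [([0.5129, -0.0558, 0.094], 0.7)]
scene carriage [([0.6733, -0.1065, 0.0457], 0.92), ([0.5179, 0.1456, -0.0017], 0.62)]
scene pointer [([0.717, -0.1105, 0.0518], 0.97), ([0.6032, -0.0773, 0.1474], 0.48)]
scene yellow_marker [([0.7311, -0.0554, 0.0455], 0.48)]
scene blue_marker [([0.4995, -0.2533, -0.0013], 0.67), ([0.7027, -0.1663, 0.042], 0.39)]
scene offcut [([0.5215, 0.1473, -0.003], 0.74)]
scene tape [([0.4984, -0.2523, 0.0019], 0.54), ([0.6999, -0.1663, 0.0425], 0.51)]
scene hammer [([0.4281, -0.3825, 0.0002], 0.79)]
top rig [([0.6004, -0.0823, 0.1495], 0.41)]
top guard [([0.6004, -0.0788, 0.1457], 0.94), ([0.4998, -0.2504, -0.0025], 0.33)]
top star [([0.512, -0.0567, 0.1201], 0.71)]
top pinion [([0.5165, -0.0556, 0.0942], 0.94)]
top carriage [([0.6745, -0.102, 0.0491], 0.93)]
top pointer [([0.7105, -0.1042, 0.0496], 0.69)]
top yellow_marker [([0.7341, -0.0584, 0.0458], 0.45)]
top blue_marker [([0.6964, -0.1668, 0.0403], 0.49)]
top offcut [([0.5216, 0.1477, 0.0044], 0.61)]
top tape [([0.5041, -0.251, -0.0057], 0.95)]
top hammer [([0.4294, -0.3802, 0.0024], 0.7)]
1.3 [0.12873627 0.56041553 0.23128899] [ 1.00476130e-05  1.12665430e-01  9.93632981e-01 -1.76734211e-05] 0.9982899665899682
```

View pics/top0.png

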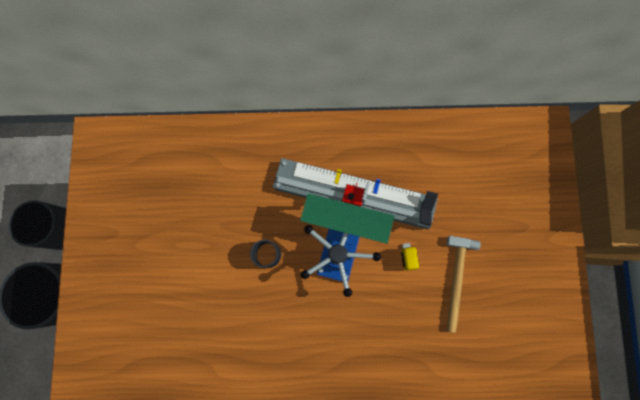

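View pics/scene0.png

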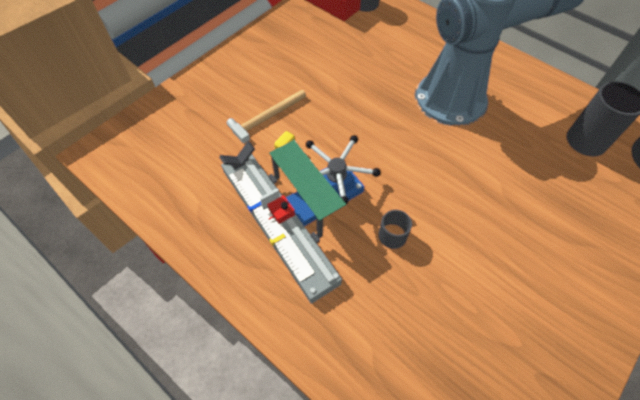

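The top view shows the hub at (338,254), the open balls at (308,230), (305,274), (348,292) and (377,257), the yellow marker at (338,176) and the carriage at (354,195). The scene view agrees: yellow lies to the rig's +y, so the wheel has to turn anticlockwise. Next I'll get the spoke angles.

```bash
cat >> h.py <<'E'
from scipy.spatial.transform import Rotation as R
def ray(p,u,v,z):
    K=p["camera_matrix"]; w,x,y,zz=p["orientation"]
    d=np.linalg.inv(K)@[u,v,1]; d=R.from_quat([x,y,zz,w]).apply([d[0],-d[1],-d[2]])
    c=np.array(p["xyz"]); return c+d*(z-c[2])/d[2]
def proj(p,X):
    w,x,y,zz=p["orientation"]; d=R.from_quat([x,y,zz,w]).inv().apply(np.array(X)-p["xyz"])
    a=p["camera_matrix"]@[d[0],-d[1],-d[2]]; return a[:2]/a[2]
E
python3 - <<'E'
from h import *
p=camera("top")
h=ray(p,338,254,.132);print("hub",h)
C=np.array([.5115,-.0555])
for u,v in [(308,230),(305,274),(348,292),(377,257)]:
    X=ray(p,u,v,.119);d=X[:2]-C;print(X.round(4),np.hypot(*d).round(4),np.degrees(np.arctan2(d[1],d[0])).round(1))
a=ray(p,338,176,.043);b=ray(p,377,187,.043);print("yel,blue",a,b,"rail yaw",np.degrees(np.arctan2(*(a-b)[:2])))
im=p["pixels"][150:310,240:450,::-1];cv2.imwrite("pics/crop0.png",cv2.resize(im,None,fx=3.6,fy=3.6,interpolation=cv2.INTER_CUBIC))
E
```

```text
hub [ 0.5088032  -0.05478295  0.132     ]
[0.573  0.0224 0.119 ] 0.0993 51.7
[0.4595 0.0307 0.119 ] 0.1007 121.1
[ 0.4129 -0.0787  0.119 ] 0.1012 -166.8
[ 0.5006 -0.1549  0.119 ] 0.1 -96.3
yel,blue [ 0.73479361 -0.05859781  0.043     ] [ 0.70093498 -0.16797987  0.043     ] rail yaw 17.19963173294855
```

View pics/crop0.png

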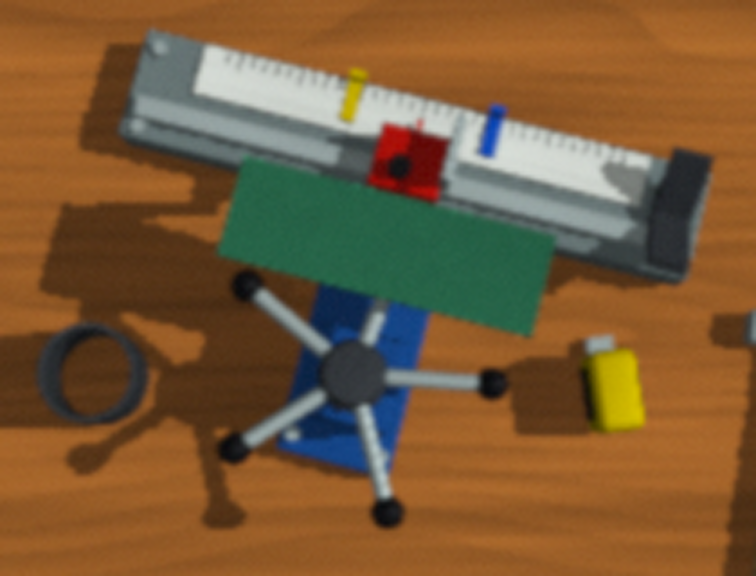

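>>> send_rows --series '[[[0, 0, 0], [39, -55, 0], 1], [[0, 0, 0], [77, -110, 0], 1], [[0, 0, 0], [116, -164, 0], 1], [[0, 0, 0], [155, -219, 0], 1], [[0, 0, 0], [194, -274, 0], 1], [[0, 0, 0], [232, -329, 0], 1], [[0, 0, 0], [271, -384, 0], 1], [[0, 0, 0], [310, -438, 0], 1], [[0, 0, 0], [348, -493, 0], 1], [[0, 0, 0], [387, -548, 0], 1]]'

```text
time_s: 2.6
eef_pos: [0.4903, 0.0479, 0.2317]
eef_rot: [0.001, 0.113, 0.994, 0.0]
wrist_force: [1.1, 0.5, -0.5]
opening: 0.002
grasp_force: 0.0
```

>>> send_rows --series '[[[0, 0, 0], [0, 0, 0], 1], [[0, 0, 0], [0, 0, 0], 1], [[0, 0, 0], [0, 0, 0], 1]]'

```text
time_s: 2.98
eef_pos: [0.4886, 0.0511, 0.2312]
eef_rot: [-0.0, 0.112, 0.994, 0.0]
wrist_force: [-0.2, -0.6, 1.2]
opening: 0.005
grasp_force: 0.0
```

```bash
python3 - <<'E'
from h import *
p=camera("top");o=telemetry.get_obs();print(o["time_s"],o["eef_pos"],o["eef_rot"],o["opening"])
C=np.array([.511,-.0555]);
P0=o["eef_pos"]
for ph in range(102,300,10):
    a=np.radians(ph-16.5);X=C+.068*np.array([np.cos(a),np.sin(a)]);print(ph,np.round((X-P0[:2])*1000))
im=p["pixels"][130:330,220:470,::-1];cv2.imwrite("pics/crop1.png",cv2.resize(im,None,fx=3,fy=3,interpolation=cv2.INTER_CUBIC))
E
```

```text
3.025 [0.48862919 0.05117431 0.23132413] [-3.75112090e-05  1.11684615e-01  9.93743699e-01  8.34962377e-05] 0.00433210024384624
102 [ 28. -39.]
112 [ 16. -39.]
122 [  4. -41.]
132 [ -7. -45.]
142 [-17. -51.]
152 [-26. -59.]
162 [-34. -68.]
172 [-40. -78.]
182 [-43. -90.]
192 [ -45. -101.]
202 [ -45. -113.]
212 [ -43. -125.]
222 [ -39. -136.]
232 [ -33. -146.]
242 [ -25. -155.]
252 [ -16. -163.]
262 [  -6. -169.]
272 [   5. -173.]
282 [  17. -174.]
292 [  29. -174.]
```

View pics/crop1.png

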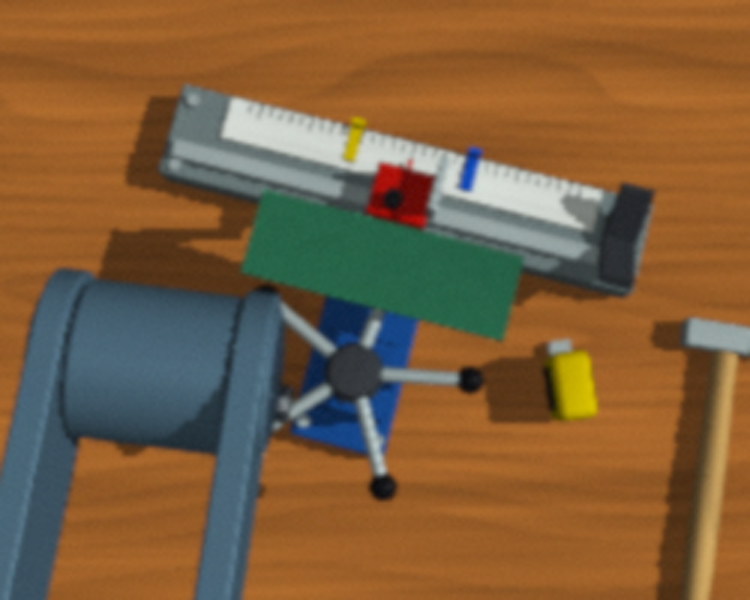

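The view is clear: the wheel hasn't moved, and the carriage is at crop (400,195). Next I move over the gap and lower the fingers.

>>> send_rows --series '[[[0, 0, 0], [28, -39, 0], 1], [[0, 0, 0], [28, -39, -30], 1], [[0, 0, 0], [28, -39, -65], 1], [[0, 0, 0], [28, -39, -100], 1], [[0, 0, 0], [28, -39, -130], 1], [[0, 0, 0], [28, -39, -130], 1]]'

```text
time_s: 3.78
eef_pos: [0.515, 0.0124, 0.0993]
eef_rot: [-0.003, 0.112, 0.994, 0.0]
wrist_force: [0.2, 0.3, 0.6]
opening: 0.001
grasp_force: 0.0
```

>>> send_rows --series '[[[0, 0, 0], [-12, 0, 0], 1], [[0, 0, 0], [-24, -2, 0], 1], [[0, 0, 0], [-35, -6, 0], 1], [[0, 0, 0], [-45, -12, 0], 1], [[0, 0, 0], [-54, -20, 0], 1], [[0, 0, 0], [-62, -29, 0], 1], [[0, 0, 0], [-68, -39, 0], 1], [[0, 0, 0], [-71, -51, 0], 1], [[0, 0, 0], [-73, -62, 0], 1], [[0, 0, 0], [-73, -74, 0], 1]]'

```text
time_s: 5.03
eef_pos: [0.4434, -0.0621, 0.1011]
eef_rot: [-0.001, 0.113, 0.994, 0.002]
wrist_force: [1.4, 7.6, -0.2]
opening: -0.0
grasp_force: 3.2
```

>>> send_rows --series '[[[0, 0, 0], [2, -12, 0], 1], [[0, 0, 0], [6, -23, 0], 1], [[0, 0, 0], [12, -33, 0], 1], [[0, 0, 0], [20, -42, 0], 1], [[0, 0, 0], [29, -50, 0], 1], [[0, 0, 0], [39, -56, 0], 1], [[0, 0, 0], [50, -60, 0], 1], [[0, 0, 0], [62, -61, 0], 1], [[0, 0, 0], [70, -61, 0], 1], [[0, 0, 0], [70, -61, 0], 1]]'

```text
time_s: 6.28
eef_pos: [0.512, -0.1236, 0.1002]
eef_rot: [-0.003, 0.113, 0.994, 0.001]
wrist_force: [-4.8, 0.8, -0.1]
opening: 0.0
grasp_force: 1.7
```

```bash
python3 - <<'E'
from h import *
lm(["pointer","carriage","yellow_marker","star"])
p=camera("top");o=telemetry.get_obs();print(o["time_s"],o["eef_pos"],o["wrist_force"])
im=p["pixels"][130:330,220:470,::-1];cv2.imwrite("pics/crop2.png",cv2.resize(im,None,fx=3,fy=3,interpolation=cv2.INTER_CUBIC))
E
```

```text
scene pointer [([0.7224, -0.0799, 0.0512], 0.79)]
scene carriage []
scene yellow_marker [([0.7293, -0.0541, 0.0478], 0.41)]
scene star [([0.5096, -0.0533, 0.1231], 0.92)]
top pointer [([0.7179, -0.0816, 0.0538], 0.69)]
top carriage [([0.6835, -0.0737, 0.0478], 0.94)]
top yellow_marker [([0.602, -0.0815, 0.1454], 0.63), ([0.7303, -0.0599, 0.0469], 0.49)]
top star [([0.5129, -0.0567, 0.1219], 0.59)]
6.825 [ 0.5121358  -0.12366027  0.10034133] [-5.73797087  0.25033732 -0.87503626]
```

View pics/crop2.png

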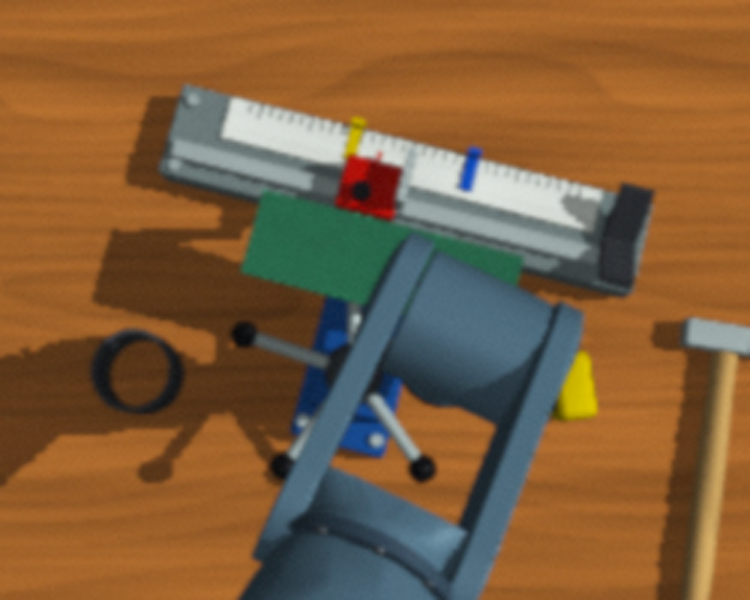

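Pointer at crop (378,154), yellow line about (352,150): about 25 mm or 119° to go. The fingers need to move to the gap behind the next spoke.

>>> send_rows --series '[[[0, 0, 0], [-8, 0, 0], 1], [[0, 0, 0], [-8, 0, 35], 1], [[0, 0, 0], [-8, 0, 70], 1], [[0, 0, 0], [-11, 33, 70], 1], [[0, 0, 0], [-14, 67, 70], 1], [[0, 0, 0], [-17, 100, 70], 1], [[0, 0, 0], [-19, 134, 70], 1], [[0, 0, 0], [-19, 134, 70], 1], [[0, 0, 0], [-19, 134, 35], 1], [[0, 0, 0], [-19, 134, 0], 1]]'

```text
time_s: 8.07
eef_pos: [0.4963, 0.0088, 0.1015]
eef_rot: [0.002, 0.113, 0.994, -0.0]
wrist_force: [0.1, -1.0, -0.3]
opening: 0.0
grasp_force: 0.0
```

>>> send_rows --series '[[[0, 0, 0], [0, 0, 0], 1]]'

```text
time_s: 8.2
eef_pos: [0.4933, 0.0094, 0.0993]
eef_rot: [-0.002, 0.113, 0.994, 0.0]
wrist_force: [0.1, 0.4, 0.2]
opening: 0.001
grasp_force: 0.0
```

>>> send_rows --series '[[[0, 0, 0], [-11, -4, 0], 1], [[0, 0, 0], [-21, -10, 0], 1], [[0, 0, 0], [-30, -18, 0], 1], [[0, 0, 0], [-38, -27, 0], 1], [[0, 0, 0], [-44, -37, 0], 1], [[0, 0, 0], [-47, -49, 0], 1], [[0, 0, 0], [-49, -60, 0], 1], [[0, 0, 0], [-49, -72, 0], 1], [[0, 0, 0], [-47, -84, 0], 1], [[0, 0, 0], [-43, -95, 0], 1]]'

```text
time_s: 9.45
eef_pos: [0.4512, -0.0841, 0.1017]
eef_rot: [-0.0, 0.113, 0.994, 0.001]
wrist_force: [-1.0, 7.3, -0.6]
opening: -0.001
grasp_force: 3.1
```

>>> send_rows --series '[[[0, 0, 0], [6, -10, 0], 1], [[0, 0, 0], [14, -19, 0], 1], [[0, 0, 0], [14, -19, 0], 1]]'

```text
time_s: 9.82
eef_pos: [0.4652, -0.1041, 0.1014]
eef_rot: [-0.001, 0.113, 0.994, 0.0]
wrist_force: [-2.1, 1.3, -1.7]
opening: -0.003
grasp_force: 1.2
```

```bash
python3 - <<'E'
from h import *
lm(["pointer","carriage","yellow_marker","blue_marker"])
o=telemetry.get_obs();print(o["time_s"],o["eef_pos"],o["wrist_force"])
T=[]
for c,(a,b,d,e) in {"top":(150,230,270,430),"scene":(180,280,220,340)}.items():
    im=camera(c)["pixels"][a:b,d:e,::-1];T.append(cv2.resize(im,None,fx=800/(e-d)/(1 if c=="top" else 2),fy=800/(e-d)/(1 if c=="top" else 2),interpolation=cv2.INTER_CUBIC)[:400 if c=="top" else 200*2])
a,b=T; a=cv2.resize(a,(540,270)); b=cv2.resize(b,(396,330)); out=np.zeros((600,540,3),np.uint8); out[:270]=a; out[270:,:396]=b
cv2.imwrite("pics/c3.png",out)
E
```

```text
scene pointer [([0.7298, -0.06, 0.0513], 0.56)]
scene carriage [([0.6871, -0.0579, 0.0461], 0.94)]
scene yellow_marker [([0.727, -0.0566, 0.0474], 0.62)]
scene blue_marker [([0.7026, -0.1645, 0.0438], 0.55), ([0.7292, -0.0602, 0.0521], 0.29)]
top pointer [([0.7197, -0.0629, 0.0518], 0.96), ([0.6888, -0.0527, 0.0467], 0.19)]
top carriage [([0.687, -0.0515, 0.0498], 0.57)]
top yellow_marker [([0.7322, -0.0576, 0.0452], 0.58), ([0.5049, -0.2541, -0.0034], 0.26)]
top blue_marker [([0.6971, -0.1679, 0.039], 0.45), ([0.7229, -0.0634, 0.0516], 0.18)]
10.325 [ 0.46554241 -0.10402089  0.10120569] [-5.35098317  0.2440285  -0.1920645 ]
```

View pics/c3.png

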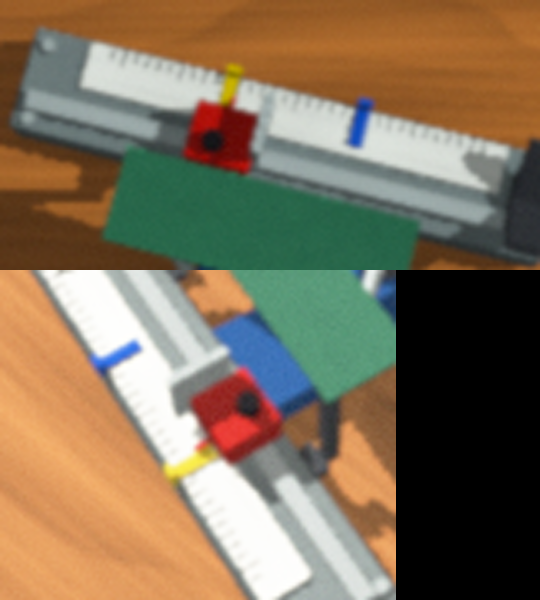

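Pointer is just short of the clip: scene inset shows red at (205,447) against yellow (168–215, 475–455). I'll zoom in to measure the rest.

```bash
python3 - <<'E'
from h import *
yd=np.array([np.sin(np.radians(16.7)),np.cos(np.radians(16.7)),0])
out=[]
for c,(u,v) in {"top":(338,178),"scene":(281,236)}.items():
    p=camera(c); px=p["pixels"].astype(int)
    r,g,b=px[...,0],px[...,1],px[...,2]
    Y=(r>120)&(g>100)&(b<0.55*g)
    m=np.zeros_like(Y);m[v-14:v+14,u-20:u+20]=1
    vs,us=np.nonzero(Y&m); X=np.array([ray(p,a,bb,.045) for a,bb in zip(us,vs)])
    print(c,len(us),"yellow along",(X@yd).mean()*1000,(X@yd).min()*1000,(X@yd).max()*1000,"across",np.round([(X@[yd[1],-yd[0],0]).min(),(X@[yd[1],-yd[0],0]).max()],3))
    # old image: pointer row projections, red on white
    out.append(cv2.resize(px[v-22:v+22,u-28:u+28,::-1].astype(np.uint8),None,fx=9,fy=9,interpolation=cv2.INTER_NEAREST))
    # displacement of red block between start and now
    o=cv2.imread(f"pics/{c}0.png")[...,::-1].astype(int)
    for nm,q in(("old",o),("now",px)):
        R_=(q[...,0]>110)&(q[...,1]<45)&(q[...,2]<60); R_[:150]=0;R_[270:]=0;R_[:,:250]=0;R_[:,400:]=0
        v2,u2=np.nonzero(R_); X=np.array([ray(p,a,bb,.075) for a,bb in zip(u2,v2)]);print(nm,len(u2),"red along",np.median(X@yd)*1000,(X@yd).mean()*1000)
cv2.imwrite("pics/c4.png",np.hstack(out)[:, :800] if 0 else cv2.resize(np.vstack(out),(382,600)))
cv2.imwrite("pics/c4.png",cv2.resize(np.hstack(out),(800,314),interpolation=cv2.INTER_NEAREST))
E
```

```text
top 148 yellow along 153.95622531969815 111.62702290766157 214.95459313075844 across [0.707 0.768]
old 115 red along 110.5028435273438 105.7455556168489
now 117 red along 161.16910947068533 156.29414671751653
scene 72 yellow along 153.78385584871538 145.72925274874842 161.63245511969242 across [0.697 0.74 ]
old 229 red along 96.23119286841036 101.41869269015505
now 213 red along 143.98501057635414 150.57743599650232
```

View pics/c4.png

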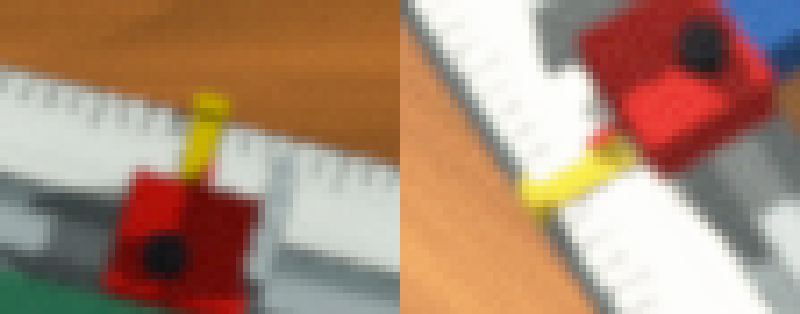

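Top zoom: the pointer (207,175) sits at the right edge of the yellow strip (centre about 197). Scene zoom: red (600,138) is just above the yellow edge. That leaves about 4.5 mm, or 21° of wheel.

>>> send_rows --series '[[[0, 0, 0], [5, -4, 0], 1], [[0, 0, 0], [10, -8, 0], 1], [[0, 0, 0], [15, -12, 0], 1], [[0, 0, 0], [20, -15, 0], 1], [[0, 0, 0], [20, -15, 0], 1], [[0, 0, 0], [14, -12, 0], 1], [[0, 0, 0], [12, -12, 35], 1], [[0, 0, 0], [12, -12, 80], 1], [[0, 0, 0], [-28, -12, 120], 1], [[0, 0, 0], [-28, -12, 120], 1]]'

```text
time_s: 11.78
eef_pos: [0.4394, -0.1173, 0.2257]
eef_rot: [0.005, 0.113, 0.994, -0.002]
wrist_force: [0.1, 0.9, 0.0]
opening: 0.001
grasp_force: 0.0
```

```bash
python3 - <<'E'
from h import *
lm(["pointer","carriage","yellow_marker"])
yd=np.array([np.sin(np.radians(16.7)),np.cos(np.radians(16.7)),0]);out=[]
for c,(u,v) in {"top":(338,178),"scene":(281,236)}.items():
    p=camera(c); px=p["pixels"].astype(int)
    out.append(cv2.resize(px[v-22:v+22,u-28:u+28,::-1].astype(np.uint8),(400,314),interpolation=cv2.INTER_NEAREST))
    q=px
    R_=(q[...,0]>110)&(q[...,1]<45)&(q[...,2]<60); R_[:150]=0;R_[270:]=0;R_[:,:250]=0;R_[:,400:]=0
    v2,u2=np.nonzero(R_); X=np.array([ray(p,a,bb,.075) for a,bb in zip(u2,v2)]);print(len(u2),"red along",np.median(X@yd)*1000,(X@yd).mean()*1000)
o=telemetry.get_obs();print(o["time_s"],o["eef_pos"],o["wrist_force"])
cv2.imwrite("pics/c5.png",np.hstack(out))
E
```

```text
scene pointer [([0.7298, -0.0549, 0.0512], 0.81), ([0.5009, -0.2533, -0.0002], 0.4)]
scene carriage [([0.6897, -0.0528, 0.0452], 0.83)]
scene yellow_marker [([0.729, -0.0545, 0.0467], 0.47)]
top pointer [([0.6958, -0.1683, 0.0425], 0.63), ([0.7248, -0.0568, 0.0514], 0.62)]
top carriage [([0.6909, -0.0474, 0.0477], 0.92)]
top yellow_marker [([0.5175, -0.0534, 0.0931], 0.66), ([0.7326, -0.0579, 0.0466], 0.43)]
123 red along 165.36652751603566 160.9170158365969
227 red along 149.00953607083486 154.75862399919728
12.275 [ 0.43819537 -0.11592434  0.22048736] [ 0.05827665 -0.10322301 -0.60945445]
```

View pics/c5.png

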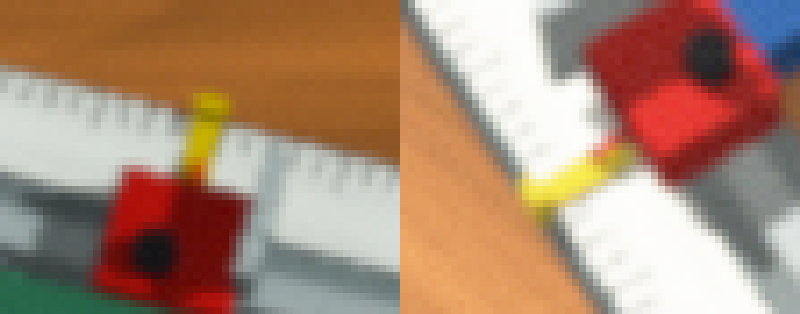

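Both views agree. In the top zoom the pointer (200,170) is over the yellow strip (centre about 196), and the spotter residuals are about 0 to 1.5 mm. The arm is lifted clear, so I'm handing in.

```bash
python3 -c "
from h import *
print(ctrl.hand_in())"
```

```text
the job is handed in; nothing more can be done
None
```

I handed the job in at about 12 s, with the red pointer over the yellow marker (within about 1.5 mm by the camera measurements) and the arm lifted clear; the hand-in call returned no verdict.

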